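# Open the drying tray to its stop

### The job

Slide the red bolt on the green drying cabinet fully aside to free the tray, then hook the tray's steel handle and pull the tray out, gently, until it is hard up against its stop, which you must feel for. Leave it there against the stop with the clay vases in it still standing, let go, and do not disturb the dish and the mug.

Things in the scene. Friction and masses are not known exactly. Their poses are not given: they have to be found in the camera images.
- cabinet: Green drying cabinet standing on the table, fixed, 230 deep x 340 wide x 150 mm high. Origin: on the table under the middle of its front face, which looks roughly towards the robot. x points into the cabinet (the tray comes out along -x), y to the left as seen from the robot, z up. Its flat top is at z = 150 mm.
- tray: Pull-out tray of pale wood, about 0.8 kg. Origin and axes as the cabinet's while fully in (the start); it slides out along the cabinet's -x, friction 6 N, and stays where left. Front panel 306 wide, 14 thick (x -14 to 0, z 12 to 125 mm); floor top at z = 30 mm. A steel lug on the panel (y 25 to 45, x -30 to -14, up to z = 154 mm) is held by the bolt.
- tray_handle (a point): Middle of the tray's handle: a round steel bar 12 mm thick, 120 mm long along the cabinet's y, 130 mm above the table, at x = -75, y = -60 mm in the tray's frame, on an arm at each end sloping down to the panel. The gap between bar and panel is 55 mm, open above and below: room for shut fingers to reach down and pull the bar.
- bolt (a joint): How far the red bolt has been slid, in m. It slides along the cabinet's +y, from 0 (locked) to 0.055 (its end, fully aside); it starts at 0 to 0.008. The tray is free once it is past 0.030. Friction about 3 N; it stays where it is left.
- bolt_fin (a point): Middle of the top edge of the bolt's upright red fin, 34 mm along x, 12 thick along y, 158 to 225 mm above the table; at bolt 0 it is at x = 27, y = 60 mm in the cabinet's frame. A flat red plate at its foot lies on the cabinet's top; a red tongue reaches forward over the tray's lug (top at 166 mm). Push the fin's -y face towards +y.
- runner: Rails inside the cabinet with the tray's stop, unseen; origin and axes as the cabinet's. The stop is set anew each time at 80 to 130 mm of tray travel and must be felt: a rubber buffer, 3 N per mm beyond the tray's friction. Pulled into it by 5 to 20 N and let go, the tray rests against it; pushed back over 2 mm it is off it. Over 45 N on the stop damages it.
- vase0: Unfired clay vase, 84 mm high, 52 mm across at its belly, 30 mm at the mouth, standing loose on the tray's floor, 0.11 kg, fragile; inside the cabinet at the start. Origin: centre of its foot, z up.
- vase1: Unfired clay vase, 84 mm high, 52 mm across at its belly, 30 mm at the mouth, standing loose on the tray's floor, 0.11 kg, fragile; inside the cabinet at the start. Origin: centre of its foot, z up.
- vase2: Unfired clay vase, 84 mm high, 52 mm across at its belly, 30 mm at the mouth, standing loose on the tray's floor, 0.11 kg, fragile; inside the cabinet at the start. Origin: centre of its foot, z up.
- dish: White lidded porcelain dish, 110 mm across, 58 mm high with its knob, on the table left of the cabinet. Origin: centre of its foot. Not to be disturbed.
- mug: Blue mug, 80 mm across, 90 mm high, on the table right of the cabinet. Origin: centre of its foot. Not to be disturbed.

How it is judged:
By the outcome, as a careful person would: the job done as asked, in the order asked, and still so for the second after the job is handed in, with the robot touching nothing.
It also fails if it takes over 42 s, if anything falls off the work surface, if the arm or the gripper's body presses on something with over 40 N, if the wrist force passes 120 N, or if a joint passes its speed limit or range.

### The arm

A 6-joint arm with a two-finger parallel gripper is mounted at the origin on the work surface. World frame = base frame: x ahead of the robot, y to its left, z up, the work surface at z = 0. Lengths are in m, angles in rad, forces in N, time in s.
With the tool pointing down it reaches from about 0.35 to 0.975 m from the base axis. Payload 4.9 kg.
Tool frame: the origin (TCP) lies between the finger pads; the fingertips stand 22 mm ahead of it and the grasp point (between the pads) lies 3 mm ahead of it; z points along the fingers, y is the line along which they close (so a half turn about z gives the same grasp; the last joint's range is limited). The gripper opens to 85 mm and grips with 20 to 120 N. Pads are 22 mm wide; open, the fingers measure 114 mm over their backs; the gripper's body (76 mm by 85 mm) begins 54 mm behind the grasp point. The pads swing forward as they close: fully open they stand 13 mm farther back than shut.
Start: joints at [1.166, 0.053, 1.613, -0, 1.476, -0.119], TCP at [0.176, 0.6, 0.22] pointing down, gripper open.
Joint ranges: [-3.01, 3.01], [-1.01, 2.22], [0.06, 2.58], [-1.02, 4.17], [0.09, 2.62], [-3.14, 3.14]. Speed limits (rad/s): [2.57, 2.57, 3.14, 3.14, 3.14, 3.14].

### API

Orientations are given as a unit quaternion [w, x, y, z].
In Python, from plant import state, grab_frame, get_calibration, job_done, recognise, regions_of gives the robot as it stands.
- The arm moves only by the tool apply_moves, never from a script. Its argument "targets" is a list of rows, each an object with "translation": the shift along the tool's x, y, z normalised to -1 to 1, where 1 is 100 mm, a list of three; "twist": the turn about the tool's z normalised to -1 to 1, where 1 is 0.1 rad; "hand": the opening, from 0 (shut) to 1 (fully open). A call has 1 to 8 rows; each row shifts and turns the commanded pose from where the row before left it, along the tool's axes as they then stand; what a row does not reach is not made up. A row lasts 1/10 s, in which the tool goes at most 50 mm and 8.59 degrees, less where a joint would pass 70% of its speed; a pose out of reach is approached as far as the arm can. A call with a number of a shift or a turn outside -1 to 1 is refused whole. A call with a gripper value outside its range is refused whole. The fingers move at their own pace and stop on an object; the grip force is fixed at half the most. Time passes only in rows, so rows that do not move let the fingers close. It gives the time, the measured TCP pose, the force, the opening and the grip force at its end, in the units of the state.
- state(): the state, without advancing time (a new reading comes with each control period).
- grab_frame(name): name is "scene" or "top" or "wrist"; returns the picture (400x640x3 uint8, red, green, blue); there is no depth.
- get_calibration(name): a dict with "camera_matrix" (3x3 intrinsics, pixels), "pose" (4x4, takes a point from camera to world coordinates). Camera axes: x right, y up, looking along -z (the intrinsics and any distortion apply to the point x, -y, -z); pixel columns grow to the right and rows downward; lengths in m; the calibration is good to about 2 mm. A picture is of the moment at which its call begins: read the wrist's pose just before it. get_calibration takes no time and is no camera call; for the wrist camera it gives the pose at the moment of the call.
- job_done(): hands the job in; it is judged then, once.
Trained networks look in the newest picture that a camera, given by its name, has taken for a name from the list of things; names that differ only in an ending like _2 or _b are one class to them, and where a whole thing is asked for, a point or a joint stands for the part that bears it (a point fixed in the world has none). Each returns a list of dicts, best first, with "score" (0 to 1); they miss things now and then, are a little off and sometimes report something else, mostly with a low value. They report only what shows in the picture. A call takes as long as a camera call.
- recognise(camera, query): "point" ([x, y, z] in m, in world coordinates, good to about 4 mm: the middle of the surface that is visible of it).
- regions_of(camera, query): "pixels" (400x640 bool, what is visible of it).
The state is a dict: "time": time; "joint_pos": joint angles; "joint_vel": joint speeds; "joint_efforts": joint torques, N m; "tool_pos": TCP position; "tool_rot": TCP orientation; "contact_force": force on the tool from outside, world axes, zero at the start; "ft_torque": the same for the moment, N m; "gripper_width": opening from 0.0 (shut) to 1.0 (fully open); "grasp_force": force on a finger pad.
Only numpy, scipy, OpenCV 4.12 (cv2) and the standard library are available. Lean on these libraries where they do the work, as an engineer would, in place of code of your own. Each camera call takes 0.05 s, during which the arm holds its last target. There are 200 camera calls.

## Working session

There is one attempt and no reset: what is moved stays moved. The work goes in short steps, Python scripts to look and compute and a tool call to move; the robot and the scene stay as the last step left them, time stands still between calls to the robot, and variables do not carry over. Pictures are saved under pics/ and viewed, at most 12 in all, crops included, and the job is handed in when it is done.

Besides the shell and the picture viewer there is one more tool, called after ">>>" by a JSON object that holds its "op" and its "data", one argument or row to a line. apply_moves: Moves the arm, as the interface text tells. Its arguments: {"type":"object","properties":{"targets":{"type":"array"}},"required":["targets"]}

```bash
mkdir -p pics; ls; python3 - <<'E'
from plant import *
import cv2,numpy as np
s=state();print({k:np.round(v,3).tolist() for k,v in s.items()})
for c in["scene","top"]:
    im=grab_frame(c);cv2.imwrite(f"pics/{c}0.png",im[:,:,::-1])
    for q in["bolt_fin","tray_handle","cabinet","bolt","dish","mug","tray"]:
        print(c,q,[(np.round(r["point"],4).tolist(),round(r["score"],2)) for r in recognise(c,q)[:2]])
    k=get_calibration(c);print(k["camera_matrix"],np.round(k["pose"],3))
E
```

```text
pics
{'time': 0.0, 'joint_pos': [1.166, 0.053, 1.614, -0.0, 1.476, -0.119], 'joint_vel': [-0.002, 0.001, 0.001, -0.001, 0.001, 0.0], 'joint_efforts': [-0.0, -39.369, -37.017, -0.0, 0.007, -0.0], 'tool_pos': [0.176, 0.599, 0.219], 'tool_rot': [-0.0, 0.142, 0.99, -0.001], 'contact_force': [-0.116, -0.047, 0.299], 'ft_torque': [0.008, -0.028, -0.021], 'grasp_force': 0.0, 'gripper_width': 0.997}
scene bolt_fin [([0.6637, 0.0182, 0.1716], 0.61)]
scene tray_handle [([0.6452, -0.0589, 0.0934], 0.68)]
scene cabinet [([0.716, -0.0377, 0.1453], 0.87), ([0.7251, -0.1, 0.0417], 0.68)]
scene bolt [([0.6627, 0.0144, 0.1667], 0.83)]
scene dish [([0.5839, 0.2458, 0.0427], 0.9)]
scene mug [([0.6751, -0.3168, 0.0526], 0.64)]
scene tray [([0.6465, -0.0574, 0.088], 0.81)]
[[365.22585156   0.         313.35179022]
 [  0.         365.22585156 201.81161836]
 [  0.           0.           1.        ]] [[ 0.383  0.744 -0.547  0.215]
 [-0.924  0.316 -0.218 -0.167]
 [ 0.011  0.589  0.808  0.826]
 [ 0.     0.     0.     1.   ]]
top bolt_fin [([0.6653, 0.0119, 0.1652], 0.66)]
top tray_handle [([0.6429, -0.0751, 0.1245], 0.61)]
top cabinet [([0.7501, -0.0288, 0.1508], 0.8)]
top bolt [([0.6651, 0.0163, 0.1653], 0.78)]
top dish [([0.5897, 0.2561, 0.0416], 0.93)]
top mug [([0.6629, -0.33, 0.0361], 0.82), ([0.7491, -0.0277, 0.1501], 0.22)]
top tray [([0.6416, -0.0664, 0.1309], 0.67)]
[[381.51021978   0.         318.38170633]
 [  0.         381.51021978 198.1507623 ]
 [  0.           0.           1.        ]] [[-0.005  0.987 -0.158  0.495]
 [-1.    -0.004  0.005  0.015]
 [ 0.004  0.158  0.987  1.227]
 [ 0.     0.     0.     1.   ]]
```

View pics/scene0.png

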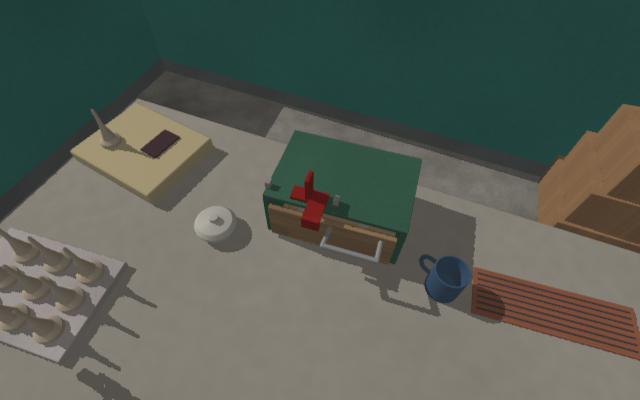

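View pics/top0.png

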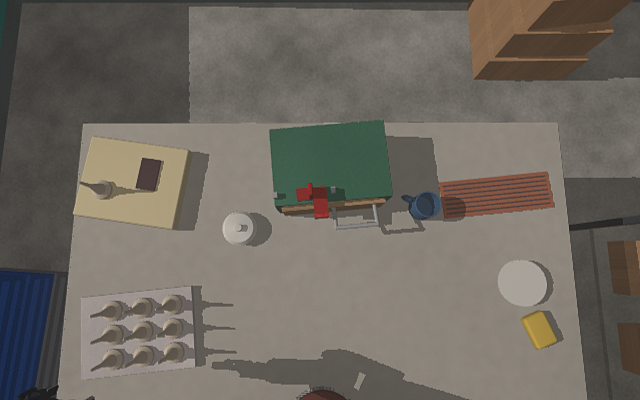

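The scene view shows the cabinet top (quad about 270–420, 135–225), the red fin at (309,185) and the handle bar from (322,246) to (380,255). In the top view the bar runs from (334,229) to (380,226), the dish is at (239,228) and the mug at (425,206). Next I fit the cabinet pose.

```bash
cat > h.py <<'E'
from plant import *
import cv2,numpy as np
from scipy.spatial.transform import Rotation as R
def unproj(px,z,c,k=None):
    k=k or get_calibration(c);K=k["camera_matrix"];T=np.array(k["pose"])
    px=np.atleast_2d(px).astype(float)
    d=np.c_[(px[:,0]-K[0][2])/K[0][0],-(px[:,1]-K[1][2])/K[1][1],-np.ones(len(px))]@T[:3,:3].T
    o=T[:3,3];return o+d*((z-o[2])/d[:,2])[:,None]
def proj(P,c):
    k=get_calibration(c);K=np.array(k["camera_matrix"]);T=np.array(k["pose"])
    q=(np.atleast_2d(P)-T[:3,3])@T[:3,:3];q=q*[1,-1,-1];u=q@K.T;return u[:,:2]/u[:,2:]
E
python3 - <<'E'
from h import *
for c in["top","scene"]:
    im=grab_frame(c);r,g,b=[im[:,:,i].astype(int) for i in range(3)]
    m=((g>r*1.3)&(g>b*1.1)&(g>45)).astype(np.uint8)
    box=np.zeros_like(m);box[110:270,255:430]=1;m*=box
    m=cv2.morphologyEx(m,cv2.MORPH_OPEN,np.ones((3,3)))
    n,l,st,_=cv2.connectedComponentsWithStats(m);m=(l==1+st[1:,4].argmax()).astype(np.uint8)
    h=cv2.convexHull(cv2.findContours(m,0,1)[0][0]);
    h=max(cv2.findContours(m,0,1)[0],key=cv2.contourArea);h=cv2.convexHull(h)
    a=cv2.approxPolyDP(h,3,True)[:,0]
    print(c,np.c_[a,unproj(a,.15,c)[:,:2].round(3)].tolist())
    for q,z in(("tray_handle",.13),("bolt_fin",.2)):
        for t in regions_of(c,q)[:1]:
            p=t["pixels"];ys,xs=np.where(p);pts=unproj(np.c_[xs,ys],z,c)[:,:2]
            rc=cv2.minAreaRect(pts.astype(np.float32));print(q,t["score"],p.sum(),np.round(cv2.boxPoints(rc),3).tolist(),xs.min(),xs.max(),ys.min(),ys.max())
    cv2.imwrite(f"pics/{c}1.png",cv2.resize(im[100:270,250:440,::-1],None,fx=3.5,fy=3.5,interpolation=cv2.INTER_CUBIC)) 
E
```

```text
top [[382.0, 120.0, 0.901, -0.18], [391.0, 195.0, 0.676, -0.199], [275.0, 205.0, 0.648, 0.133], [269.0, 130.0, 0.871, 0.153]]
tray_handle 0.7 1292 [[0.5720000267028809, 0.1120000034570694], [0.5860000252723694, -0.1889999955892563], [0.671999990940094, -0.1850000023841858], [0.6579999923706055, 0.11599999666213989]] 282 385 198 229
bolt_fin 0.73 678 [[0.5950000286102295, 0.0560000017285347], [0.6069999933242798, -0.02199999988079071], [0.7080000042915344, -0.007000000216066837], [0.6959999799728394, 0.07199999690055847]] 297 328 183 219
scene [[295.0, 131.0, 0.869, 0.149], [420.0, 159.0, 0.9, -0.181], [408.0, 228.0, 0.688, -0.202], [394.0, 263.0, 0.594, -0.196], [264.0, 205.0, 0.621, 0.115], [263.0, 193.0, 0.65, 0.133]]
tray_handle 0.89 3784 [[0.5649999976158142, 0.10700000077486038], [0.5920000076293945, -0.19499999284744263], [0.6819999814033508, -0.18700000643730164], [0.656000018119812, 0.11500000208616257]] 268 397 203 264
bolt_fin 0.88 1074 [[0.5690000057220459, 0.04600000008940697], [0.578000009059906, -0.03200000151991844], [0.722000002861023, -0.01600000075995922], [0.7139999866485596, 0.06199999898672104]] 292 328 171 229
```

View pics/top1.png

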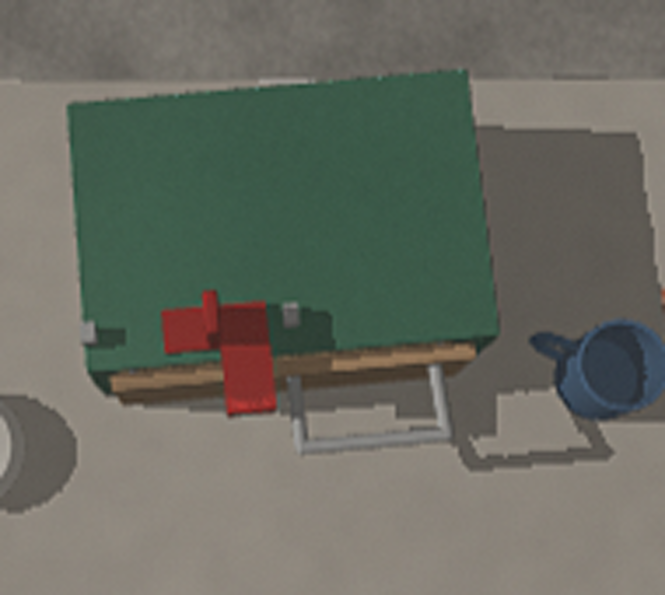

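The zoomed top view shows the bar ends at about (336,228) and (378,224), the fin top at (310,184) and small grey posts at (333,189) and (275,195). Both edges give a yaw of about 5.1°. I check the predicted points by projection.

```bash
cat >> h.py <<'E'
yaw=np.radians(5.1);O=np.array([.6595,-.0335,0])
Rc=R.from_euler("z",yaw).as_matrix()
def W(p): return O+np.atleast_2d(p)@Rc.T
def C(p): return (np.atleast_2d(p)-O)@Rc
E
python3 - <<'E'
from h import *
print(C(unproj([[336,227.7],[378.3,223.7]],.13,"top")).round(4),C(unproj([[310,184.5]],.225,"top")).round(4),C(unproj([[309,176]],.225,"scene")).round(4))
print(C(unproj([[322,246],[380,256]],.13,"scene")).round(4), C(unproj([[333,189],[275,195]],.16,"top")).round(4))
P=W([[0,170,150],[0,-170,150],[230,170,150],[230,-170,150],[-75,0,130],[-75,-120,130],[27,60,225],[44,60,225],[10,60,225],[27,60,158],[-75,-60,130]]  @ np.eye(3)*.001) if 0 else W(np.array([[0,170,150],[0,-170,150],[230,170,150],[230,-170,150],[-75,0,130],[-75,-120,130],[27,60,225],[44,60,225],[10,60,225],[27,54,158]])*.001)
for c in["top","scene"]:
    im=cv2.imread(f"pics/{c}0.png")[:,:,:].copy();im=cv2.resize(im[100:270,250:440],None,fx=4,fy=4,interpolation=cv2.INTER_CUBIC)
    for u in proj(P,c): cv2.circle(im,tuple(np.round((u-[250,100]+.5)*4).astype(int).tolist()),3,(0,255,255),1)
    globals()[c]=im
cv2.imwrite("pics/ov.png",cv2.resize(np.vstack([top[100:620],scene[100:680]])[:, :],(550,800)) if 0 else np.hstack([top[80:560,50:450+180],scene[80:560,20:]])[:, :800] if 0 else scene[80:680])
print(W([[-.075,-.06,.13],[.027,.06,.2]]))
E
```

```text
[[-0.0755 -0.0011  0.13  ]
 [-0.0754 -0.1237  0.13  ]] [[0.0388 0.062  0.225 ]] [[0.0276 0.0609 0.225 ]]
[[-0.0758 -0.002   0.13  ]
 [-0.0613 -0.1267  0.13  ]] [[ 0.0326 -0.002   0.16  ]
 [ 0.0307  0.1635  0.16  ]]
[[ 0.59013058 -0.09992954  0.13      ]
 [ 0.68105945  0.02866261  0.2       ]]
```

View pics/ov.png

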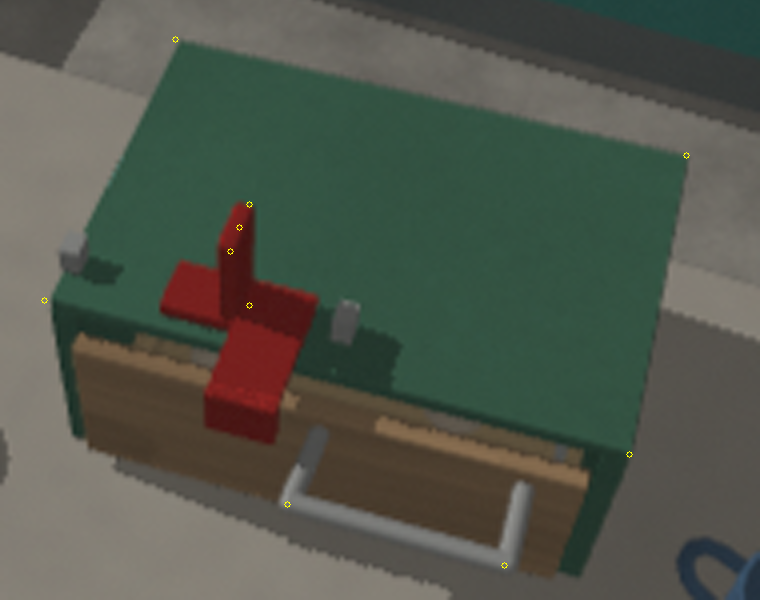

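Projections match the bar, the fin and the corners to about 2 mm. I now rise, shut the hand and turn to align with the cabinet.

>>> {"op": "apply_moves", "data": {
  "targets": [
    {"translation": [0, 0, -0.4], "twist": -0.93, "hand": 0},
    {"translation": [0, 0, -0.4], "twist": -0.93, "hand": 0},
    {"translation": [0, 0, 0], "twist": -0.94, "hand": 0},
    {"translation": [0, 0, 0], "twist": -0.94, "hand": 0},
    {"translation": [0, 0, 0], "twist": 0, "hand": 0}
  ]
}}

```text
time: 1.6
tool_pos: [0.1763, 0.5997, 0.3002]
tool_rot: [0.0, -0.044, 0.999, 0.0]
contact_force: [0.1, 0.2, -0.7]
gripper_width: 0.14
grasp_force: 0.0
```

```bash
cat > st.py <<'E'
from h import *
import sys
s=state();p=s["tool_pos"];r=R.from_quat(np.roll(s["tool_rot"],-1)).as_matrix()
print("t",s["time"],"cab",C(p).round(4)[0],"xang",np.degrees(np.arctan2(r[1,0],r[0,0])).round(2),"ztool",r[:,2].round(3),"Fcab",(Rc.T@s["contact_force"]).round(2),s["gripper_width"],np.round(s["joint_pos"],2))
if len(sys.argv)>3:
    g=W([[float(a) for a in sys.argv[1:4]]])[0];print("tool shift",(r.T@(g-p)).round(4)*10)
E
python3 st.py .027 .025 .29
```

```text
t 1.6 cab [-0.425   0.6737  0.3002] xang -174.96 ztool [ 0.     0.001 -1.   ] Fcab [ 0.16  0.16 -0.74] 0.13966044130405553 [ 1.17  0.02  1.52 -0.    1.61 -0.49]
tool shift [-4.527 -6.482  0.1  ]
```

>>> {"op": "apply_moves", "data": {
  "targets": [
    {"translation": [-0.28, -0.4, 0], "twist": 0, "hand": 0},
    {"translation": [-0.28, -0.4, 0], "twist": 0, "hand": 0},
    {"translation": [-0.28, -0.4, 0], "twist": 0, "hand": 0},
    {"translation": [-0.28, -0.4, 0], "twist": 0, "hand": 0},
    {"translation": [-0.28, -0.4, 0], "twist": 0, "hand": 0},
    {"translation": [-0.28, -0.4, 0], "twist": 0, "hand": 0},
    {"translation": [-0.28, -0.4, 0], "twist": 0, "hand": 0},
    {"translation": [-0.28, -0.4, 0], "twist": 0, "hand": 0}
  ]
}}

```text
time: 2.4
tool_pos: [0.4283, 0.2988, 0.2996]
tool_rot: [-0.0, -0.043, 0.999, 0.0]
contact_force: [1.1, 0.9, 0.6]
gripper_width: 0.001
grasp_force: 0.0
```

>>> {"op": "apply_moves", "data": {
  "targets": [
    {"translation": [-0.28, -0.4, 0], "twist": 0, "hand": 0},
    {"translation": [-0.28, -0.4, 0], "twist": 0, "hand": 0},
    {"translation": [-0.28, -0.4, 0], "twist": 0, "hand": 0},
    {"translation": [-0.28, -0.4, 0], "twist": 0, "hand": 0},
    {"translation": [-0.28, -0.4, 0], "twist": 0, "hand": 0},
    {"translation": [-0.28, -0.4, 0], "twist": 0, "hand": 0},
    {"translation": [-0.28, -0.4, 0], "twist": 0, "hand": 0},
    {"translation": [0, 0, 0], "twist": 0, "hand": 0}
  ]
}}

```text
time: 3.2
tool_pos: [0.6495, 0.0341, 0.2977]
tool_rot: [-0.001, -0.04, 0.999, -0.001]
contact_force: [-1.0, 0.6, -0.1]
gripper_width: -0.001
grasp_force: 0.0
```

```bash
python3 st.py .027 .025 .204
```

```text
t 3.2 cab [-0.004   0.0683  0.2977] xang -175.4 ztool [-0.002 -0.001 -1.   ] Fcab [-0.92  0.7  -0.12] -0.0013957529651218025 [-0.06  0.08  1.46 -0.    1.61 -1.71]
tool shift [-0.316 -0.429  0.936]
```

>>> {"op": "apply_moves", "data": {
  "targets": [
    {"translation": [-0.16, -0.22, 0], "twist": 0, "hand": 0},
    {"translation": [-0.16, -0.22, 0], "twist": 0, "hand": 0},
    {"translation": [0, 0, 0.3], "twist": 0, "hand": 0},
    {"translation": [0, 0, 0.3], "twist": 0, "hand": 0},
    {"translation": [0, 0, 0], "twist": 0, "hand": 0},
    {"translation": [0, 0, 0], "twist": 0, "hand": 0}
  ]
}}

```text
time: 3.8
tool_pos: [0.6826, -0.0015, 0.2392]
tool_rot: [-0.001, -0.044, 0.999, 0.0]
contact_force: [1.0, -0.9, 0.4]
gripper_width: -0.003
grasp_force: 0.0
```

```bash
python3 st.py .027 .025 .204; python3 - <<'E'
from h import *
cv2.imwrite("pics/a.png",np.vstack([cv2.resize(grab_frame(c)[120:270,230:430,::-1],None,fx=2,fy=2,interpolation=2) if c!="wrist" else grab_frame(c)[::2,::2][:, :, ::-1][:, :][:,:400] for c in["scene","top"]]))
E
```

```text
t 3.8 cab [0.0258 0.0298 0.2392] xang -174.98 ztool [-0.002  0.    -1.   ] Fcab [ 0.93 -1.02  0.35] -0.0034663969055428547 [-0.11  0.18  1.45  0.    1.52 -1.77]
tool shift [-0.013 -0.048  0.352]
```

View pics/a.png

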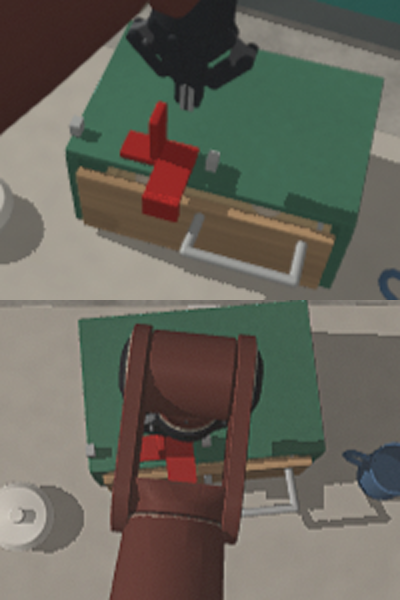

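The shut fingertips are at about (187,98) in the upper crop, right of the fin and in line with it, with the knuckles splayed well above. I descend to TCP z ≈ 0.214 and move up to the fin.

>>> {"op": "apply_moves", "data": {
  "targets": [
    {"translation": [0, -0.03, 0.13], "twist": 0, "hand": 0},
    {"translation": [0, 0, 0.12], "twist": 0, "hand": 0},
    {"translation": [0, 0, 0], "twist": 0, "hand": 0},
    {"translation": [0, 0, 0], "twist": 0, "hand": 0}
  ]
}}

```text
time: 4.3
tool_pos: [0.6829, -0.005, 0.2138]
tool_rot: [-0.001, -0.044, 0.999, 0.0]
contact_force: [-1.0, 0.5, -0.3]
gripper_width: -0.003
grasp_force: 0.0
```

>>> {"op": "apply_moves", "data": {
  "targets": [
    {"translation": [0, 0.06, 0], "twist": 0, "hand": 0},
    {"translation": [0, 0.06, 0], "twist": 0, "hand": 0},
    {"translation": [0, 0.06, 0], "twist": 0, "hand": 0},
    {"translation": [0, 0, 0], "twist": 0, "hand": 0}
  ]
}}

```text
time: 4.7
tool_pos: [0.6819, 0.014, 0.2152]
tool_rot: [0.0, -0.045, 0.999, 0.0]
contact_force: [0.8, 0.0, -0.3]
gripper_width: -0.0
grasp_force: 0.0
```

```bash
python3 st.py .027 .095 .204
```

```text
t 4.7 cab [0.0265 0.0454 0.2152] xang -174.88 ztool [ 0.001  0.    -1.   ] Fcab [ 0.8  -0.06 -0.3 ] -8.375180419579099e-05 [-0.09  0.19  1.48  0.    1.48 -1.75]
tool shift [-0.005  0.496  0.113]
```

>>> {"op": "apply_moves", "data": {
  "targets": [
    {"translation": [0, 0.06, 0], "twist": 0, "hand": 0},
    {"translation": [0, 0.06, 0], "twist": 0, "hand": 0},
    {"translation": [0, 0.06, 0], "twist": 0, "hand": 0},
    {"translation": [0, 0.06, 0], "twist": 0, "hand": 0}
  ]
}}

```text
time: 5.1
tool_pos: [0.6797, 0.0374, 0.2148]
tool_rot: [-0.0, -0.044, 0.999, -0.0]
contact_force: [0.2, 0.7, -0.4]
gripper_width: 0.003
grasp_force: 0.0
```

>>> {"op": "apply_moves", "data": {
  "targets": [
    {"translation": [0, 0.06, 0], "twist": 0, "hand": 0},
    {"translation": [0, 0.06, 0], "twist": 0, "hand": 0}
  ]
}}

```text
time: 5.3
tool_pos: [0.6786, 0.0493, 0.2148]
tool_rot: [0.0, -0.044, 0.999, 0.0]
contact_force: [0.0, -0.4, -0.3]
gripper_width: 0.005
grasp_force: 0.0
```

```bash
python3 st.py .027 .095 .214
```

```text
t 5.3 cab [0.0264 0.0808 0.2148] xang -174.94 ztool [ 0.  0. -1.] Fcab [ 0.   -0.44 -0.29] 0.004517271240061974 [-0.04  0.18  1.48  0.    1.48 -1.7 ]
tool shift [-0.006  0.142  0.008]
```

```bash
python3 - <<'E'
from h import *
cv2.imwrite("pics/b.png",np.hstack([cv2.resize(grab_frame("scene")[130:250,250:430,::-1],None,fx=2.5,fy=2.5,interpolation=2),cv2.resize(grab_frame("wrist")[:,:,::-1],(350,300))]))
E
```

```text
(no output)
```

View pics/b.png

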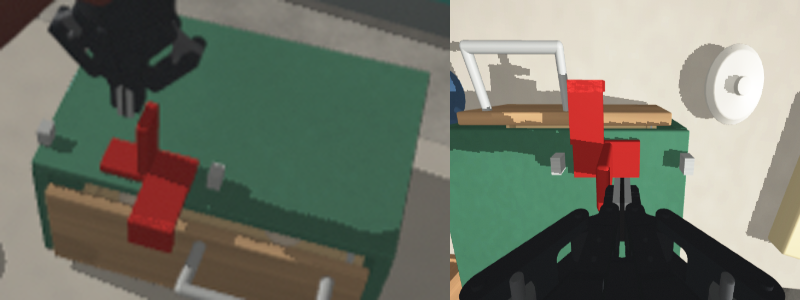

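The pushed-to fin is unmoved: the fingertips (125,105 in the left crop) now appear to its left. I check where the tip projects against where it is seen.

```bash
python3 - <<'E'
from h import *
p=state()["tool_pos"]
for d in(0,-.022): 
    u=proj(p+np.array([0,0,d]),"scene")[0];print(d,u,(u-[250,130])*2.5)
u=proj(p+np.array([0,0,-.022]),"wrist")[0];print("wrist",u,u*[350/640,300/400]+[450,0])
f=W(np.array([[27,60,225],[10,60,225],[44,60,225],[27,54,158],[10,60,158]])*.001)
print((proj(f,"scene")-[250,130])*2.5,proj(f,"wrist")*[350/640,300/400]+[450,0])
print(np.round(get_calibration("wrist")["pose"],3))
E
```

```text
0 [299.99834286 177.25317981] [124.99585715 118.13294952]
-0.022 [300.18533351 183.61663713] [125.46333377 134.04159281]
wrist [315.91414723 231.43149368] [622.76554927 173.57362026]
[[148.32797169 115.74427389]
 [142.1899713  130.39172221]
 [154.31734202 101.45150966]
 [154.43896602 164.51236442]
 [142.46222547 177.14246975]] [[599.80193639 191.8374445 ]
 [599.16114229 167.63575551]
 [600.40721419 214.69774414]
 [601.56461338 160.9439818 ]
 [605.90810542 143.33162227]]
[[-0.089 -0.961 -0.261  0.612]
 [ 0.996 -0.086 -0.024  0.043]
 [ 0.001 -0.262  0.965  0.369]
 [ 0.     0.     0.     1.   ]]
```

```bash
python3 - <<'E'
from h import *
p=state()["tool_pos"];print(p)
im=grab_frame("wrist")[:,:,::-1].copy()
w=W(np.array([[27,60,225],[10,60,225],[44,60,225],[10,60,158],[0,170,150],[-75,0,130],[-75,-120,130],[-14,153,125],[-14,-153,125]])*.001)
for u in proj(w,"wrist"): cv2.circle(im,tuple(np.round(u).astype(int).tolist()),4,(0,255,255),1)
for d in(0,-.022): cv2.circle(im,tuple(np.round(proj(p+np.array([0,0,d]),"wrist")[0]).astype(int).tolist()),4,(255,0,255),1)
s=grab_frame("scene")[140:220,260:360,::-1].copy();s=cv2.resize(s,None,fx=4,fy=4,interpolation=2)
cv2.imwrite("pics/c.png",np.vstack([cv2.resize(im,(640,400))[40:340,100:560],np.hstack([s[:300],np.zeros((300,60,3),np.uint8)])]))
E
```

```text
[0.67855605 0.04962157 0.21476449]
```

View pics/c.png

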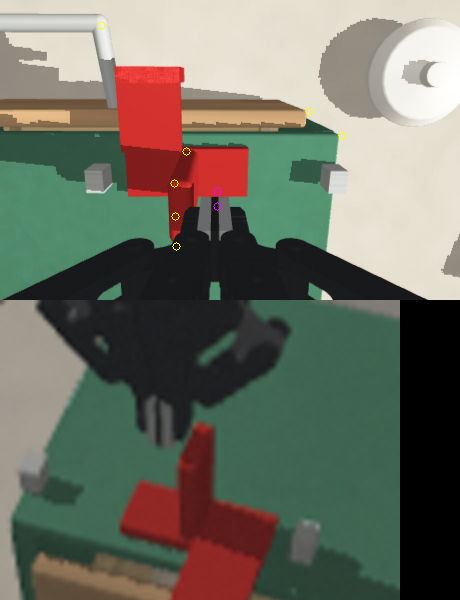

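```bash
python3 - <<'E'
from h import *
from scipy.optimize import least_squares
def tri(a,b):
    f=lambda X:np.r_[proj(X,"scene")[0]-a,proj(X,"wrist")[0]-b]
    r=least_squares(f,[.68,.05,.2]);return r.x.round(4),C(r.x).round(4),r.fun.round(1)
print("tip",tri([300,175.8],[317,236]))
# fin top front corner / back corner
print("fin", tri([260+180/4,140+163/4],[100+180,40+184]), proj(W([[.044,.06,.225]]),"scene"),proj(W([[.010,.06,.225]]),"scene"))
print("postL",tri([260+33/4,140+155/4],[100+333,40+166]))
print("postR",tri([260+306/4,140+222/4],[100+98,40+166]))
E
```

```text
tip (array([0.6663, 0.0479, 0.2315]), array([[0.014 , 0.0805, 0.2315]]), array([-1.7,  0.7, -0.3,  0.3]))
fin (array([0.6621, 0.0304, 0.2306]), array([[0.0083, 0.0634, 0.2306]]), array([ 0.1, -0. ,  0. , -0. ])) [[311.72693681 170.58060386]] [[306.87598852 182.15668888]]
postL (array([0.6537, 0.1106, 0.205 ]), array([[0.0071, 0.1441, 0.205 ]]), array([1.8, 1. , 0.5, 0.1]))
postR (array([ 0.6751, -0.0273,  0.1773]), array([[0.016 , 0.0048, 0.1773]]), array([-4.9,  4.3, -1.1,  1.5]))
```

Triangulating puts the shut tips at z ≈ 0.22–0.23, so they passed just over the fin; the real tip is higher than the nominal 22 mm ahead of TCP. I go back over and touch the bare cabinet top (z = 150 mm) gently to measure the true tip offset.

>>> {"op": "apply_moves", "data": {
  "targets": [
    {"translation": [0, 0, -0.4], "twist": 0, "hand": 0},
    {"translation": [-0.35, -0.3, 0], "twist": 0, "hand": 0},
    {"translation": [-0.35, -0.3, 0], "twist": 0, "hand": 0},
    {"translation": [0, 0, 0.4], "twist": 0, "hand": 0},
    {"translation": [0, 0, 0.2], "twist": 0, "hand": 0},
    {"translation": [0, 0, 0.05], "twist": 0, "hand": 0},
    {"translation": [0, 0, 0], "twist": 0, "hand": 0}
  ]
}}

```text
time: 6.2
tool_pos: [0.7531, -0.005, 0.1886]
tool_rot: [-0.001, -0.044, 0.999, 0.0]
contact_force: [-0.1, -0.5, 1.5]
gripper_width: 0.003
grasp_force: 0.0
```

>>> {"op": "apply_moves", "data": {
  "targets": [
    {"translation": [0, 0, 0.04], "twist": 0, "hand": 0},
    {"translation": [0, 0, 0.04], "twist": 0, "hand": 0},
    {"translation": [0, 0, 0], "twist": 0, "hand": 0}
  ]
}}

```text
time: 6.5
tool_pos: [0.7538, -0.0047, 0.1826]
tool_rot: [0.001, -0.044, 0.999, -0.0]
contact_force: [-1.4, -0.4, 0.6]
gripper_width: -0.001
grasp_force: 0.0
```

```bash
python3 st.py .027 .025 .17;python3 - <<'E'
from h import *
p=state()["tool_pos"];s=grab_frame("scene")[120:220,250:390,::-1].copy();s=cv2.resize(s,None,fx=4,fy=4,interpolation=2)
for d in(0,-.022,.15-p[2]): cv2.circle(s,tuple(np.round((proj(p+np.array([0,0,d]),"scene")[0]-[250,120])*4+2).astype(int).tolist()),4,(255,0,255),1)
cv2.imwrite("pics/d.png",s)
E
```

```text
t 6.5 cab [0.0965 0.0203 0.1826] xang -174.93 ztool [ 0.001 -0.    -1.   ] Fcab [-1.44 -0.27  0.56] -0.0005575385714895376 [-0.1   0.37  1.31 -0.    1.46 -1.76]
tool shift [0.695 0.047 0.125]
```

View pics/d.png

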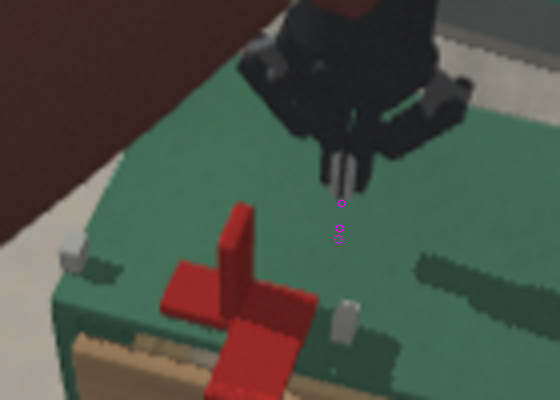

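The picture shows the tips at (342,197), at the TCP's projection, well behind the stated tip. I go on down by touch.

>>> {"op": "apply_moves", "data": {
  "targets": [
    {"translation": [0, 0, 0.04], "twist": 0, "hand": 0},
    {"translation": [0, 0, 0.04], "twist": 0, "hand": 0},
    {"translation": [0, 0, 0], "twist": 0, "hand": 0}
  ]
}}

```text
time: 6.85
tool_pos: [0.7532, -0.0048, 0.1727]
tool_rot: [-0.001, -0.044, 0.999, 0.0]
contact_force: [0.1, 0.5, -1.0]
gripper_width: 0.002
grasp_force: 0.0
```

>>> {"op": "apply_moves", "data": {
  "targets": [
    {"translation": [0, 0, 0.03], "twist": 0, "hand": 0},
    {"translation": [0, 0, 0.03], "twist": 0, "hand": 0},
    {"translation": [0, 0, 0], "twist": 0, "hand": 0}
  ]
}}

```text
time: 7.15
tool_pos: [0.7533, -0.0048, 0.1669]
tool_rot: [-0.001, -0.044, 0.999, 0.0]
contact_force: [-0.5, 0.2, 0.3]
gripper_width: -0.0
grasp_force: 0.0
```

>>> {"op": "apply_moves", "data": {
  "targets": [
    {"translation": [0, 0, 0.04], "twist": 0, "hand": 0},
    {"translation": [0, 0, 0.04], "twist": 0, "hand": 0},
    {"translation": [0, 0, 0], "twist": 0, "hand": 0}
  ]
}}

```text
time: 7.45
tool_pos: [0.7532, -0.0048, 0.1586]
tool_rot: [-0.001, -0.044, 0.999, 0.0]
contact_force: [0.3, 0.5, -0.5]
gripper_width: -0.001
grasp_force: 0.0
```

>>> {"op": "apply_moves", "data": {
  "targets": [
    {"translation": [0, 0, 0.02], "twist": 0, "hand": 0},
    {"translation": [0, 0, 0.02], "twist": 0, "hand": 0},
    {"translation": [0, 0, 0], "twist": 0, "hand": 0}
  ]
}}

```text
time: 7.75
tool_pos: [0.7535, -0.0048, 0.1554]
tool_rot: [-0.0, -0.044, 0.999, 0.0]
contact_force: [0.2, -0.4, 0.1]
gripper_width: 0.001
grasp_force: 0.0
```

>>> {"op": "apply_moves", "data": {
  "targets": [
    {"translation": [0, 0, 0.02], "twist": 0, "hand": 0},
    {"translation": [0, 0, 0.02], "twist": 0, "hand": 0},
    {"translation": [0, 0, 0], "twist": 0, "hand": 0}
  ]
}}

```text
time: 8.05
tool_pos: [0.7535, -0.0048, 0.1513]
tool_rot: [-0.0, -0.044, 0.999, 0.0]
contact_force: [-0.3, -1.1, -0.2]
gripper_width: -0.001
grasp_force: 0.0
```

>>> {"op": "apply_moves", "data": {
  "targets": [
    {"translation": [0, 0, 0.02], "twist": 0, "hand": 0},
    {"translation": [0, 0, 0.02], "twist": 0, "hand": 0},
    {"translation": [0, 0, 0], "twist": 0, "hand": 0}
  ]
}}

```text
time: 8.35
tool_pos: [0.7534, -0.0048, 0.1472]
tool_rot: [-0.0, -0.044, 0.999, 0.0]
contact_force: [0.2, 0.5, -0.5]
gripper_width: -0.003
grasp_force: 0.0
```

>>> {"op": "apply_moves", "data": {
  "targets": [
    {"translation": [0, 0, 0.015], "twist": 0, "hand": 0},
    {"translation": [0, 0, 0.015], "twist": 0, "hand": 0},
    {"translation": [0, 0, 0], "twist": 0, "hand": 0}
  ]
}}

```text
time: 8.65
tool_pos: [0.7535, -0.0048, 0.1444]
tool_rot: [-0.0, -0.044, 0.999, 0.0]
contact_force: [-0.8, 0.6, 0.2]
gripper_width: -0.003
grasp_force: 0.0
```

>>> {"op": "apply_moves", "data": {
  "targets": [
    {"translation": [0, 0, 0.015], "twist": 0, "hand": 0},
    {"translation": [0, 0, 0.015], "twist": 0, "hand": 0},
    {"translation": [0, 0, 0], "twist": 0, "hand": 0}
  ]
}}

```text
time: 8.95
tool_pos: [0.7535, -0.0048, 0.1414]
tool_rot: [-0.0, -0.044, 0.999, 0.0]
contact_force: [-0.1, 0.3, -0.9]
gripper_width: -0.001
grasp_force: 0.0
```

>>> {"op": "apply_moves", "data": {
  "targets": [
    {"translation": [0, 0, 0.015], "twist": 0, "hand": 0},
    {"translation": [0, 0, 0.015], "twist": 0, "hand": 0},
    {"translation": [0, 0, 0], "twist": 0, "hand": 0}
  ]
}}

```text
time: 9.25
tool_pos: [0.7537, -0.0048, 0.1388]
tool_rot: [0.0, -0.044, 0.999, -0.0]
contact_force: [-0.4, 0.3, -0.2]
gripper_width: 0.001
grasp_force: 0.0
```

>>> {"op": "apply_moves", "data": {
  "targets": [
    {"translation": [0, 0, 0.02], "twist": 0, "hand": 0},
    {"translation": [0, 0, 0.02], "twist": 0, "hand": 0},
    {"translation": [0, 0, 0], "twist": 0, "hand": 0}
  ]
}}

```text
time: 9.55
tool_pos: [0.7539, -0.0049, 0.1386]
tool_rot: [0.0, -0.044, 0.999, -0.0]
contact_force: [-6.3, 0.9, 11.4]
gripper_width: -0.004
grasp_force: 5.6
```

```bash
python3 st.py .027 .025 .17;python3 - <<'E'
from h import *
p=state()["tool_pos"]
a=[]
for c,(x0,y0,w,h) in(("scene",(280,110,120,80)),("wrist",(200,150,240,160))):
    s=grab_frame(c)[y0:y0+h,x0:x0+w,::-1].copy();f=480/w;s=cv2.resize(s,None,fx=f,fy=f,interpolation=2)
    for z in(p[2],p[2]-.022): cv2.circle(s,tuple(np.round((proj(np.array([p[0],p[1],z]),c)[0]-[x0,y0]+.5)*f).astype(int).tolist()),4,(255,0,255),1)
    for b in([27,60,225],[0,0,150],[10,60,225]): cv2.circle(s,tuple(np.round((proj(W(np.array([b])*.001),c)[0]-[x0,y0]+.5)*f).astype(int).tolist()),4,(0,255,255),1)
    a.append(s[:300])
cv2.imwrite("pics/e.png",np.vstack(a))
E
```

```text
t 9.55 cab [0.0966 0.0201 0.1386] xang -174.94 ztool [ 0.001 -0.    -1.   ] Fcab [-6.21  1.5  11.39] -0.004034979579336721 [-0.1   0.4   1.35 -0.    1.39 -1.76]
tool shift [ 0.696  0.048 -0.315]
```

View pics/e.png

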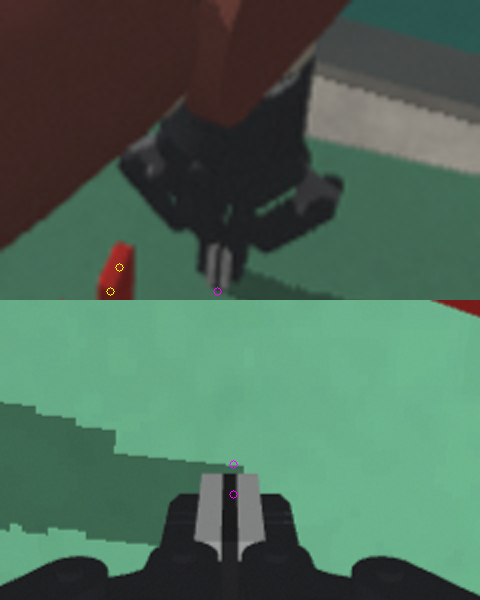

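Contact at TCP z = 0.1386 (11 N) on the 150 mm top, so the shut tip lies about 11.5 mm above the reported TCP and, from triangulation, about 12 mm toward −x. I use that: lift to tip ≈ 0.186, come beside the fin and push.

>>> {"op": "apply_moves", "data": {
  "targets": [
    {"translation": [0, 0, -0.2], "twist": 0, "hand": 0},
    {"translation": [0, 0.08, -0.2], "twist": 0, "hand": 0},
    {"translation": [0.29, 0, 0], "twist": 0, "hand": 0},
    {"translation": [0.28, 0, 0], "twist": 0, "hand": 0},
    {"translation": [0, 0, 0], "twist": 0, "hand": 0}
  ]
}}

```text
time: 10.15
tool_pos: [0.6942, -0.0013, 0.1759]
tool_rot: [-0.0, -0.044, 0.999, 0.0]
contact_force: [0.0, -0.3, 0.0]
gripper_width: 0.003
grasp_force: 0.0
```

>>> {"op": "apply_moves", "data": {
  "targets": [
    {"translation": [0, 0.06, 0], "twist": 0, "hand": 0},
    {"translation": [0, 0.06, 0], "twist": 0, "hand": 0},
    {"translation": [0, 0.06, 0], "twist": 0, "hand": 0},
    {"translation": [0, 0.06, 0], "twist": 0, "hand": 0}
  ]
}}

```text
time: 10.55
tool_pos: [0.6953, 0.0219, 0.1757]
tool_rot: [0.001, -0.044, 0.999, -0.001]
contact_force: [-0.1, -3.3, 0.8]
gripper_width: -0.002
grasp_force: 1.9
```

```bash
python3 st.py .039 .098 .174
```

```text
t 10.55 cab [0.0406 0.052  0.1757] xang -174.95 ztool [ 0.002 -0.002 -1.   ] Fcab [-0.38 -3.31  0.81] -0.0016546271417425993 [-0.07  0.24  1.48 -0.    1.42 -1.73]
tool shift [0.016 0.46  0.016]
```

In contact at 3.3 N, the bolt's friction. I push on.

>>> {"op": "apply_moves", "data": {
  "targets": [
    {"translation": [0, 0.06, 0], "twist": 0, "hand": 0},
    {"translation": [0, 0.06, 0], "twist": 0, "hand": 0},
    {"translation": [0, 0.06, 0], "twist": 0, "hand": 0},
    {"translation": [0, 0.06, 0], "twist": 0, "hand": 0},
    {"translation": [0, 0.06, 0], "twist": 0, "hand": 0},
    {"translation": [0, 0.06, 0], "twist": 0, "hand": 0},
    {"translation": [0, 0, 0], "twist": 0, "hand": 0}
  ]
}}

```text
time: 11.25
tool_pos: [0.6913, 0.0592, 0.1755]
tool_rot: [0.001, -0.045, 0.999, 0.001]
contact_force: [3.5, -1.1, 4.5]
gripper_width: 0.002
grasp_force: 1.9
```

>>> {"op": "apply_moves", "data": {
  "targets": [
    {"translation": [0, 0.03, 0], "twist": 0, "hand": 0},
    {"translation": [0, 0.03, 0], "twist": 0, "hand": 0}
  ]
}}

```text
time: 11.45
tool_pos: [0.6908, 0.0638, 0.1755]
tool_rot: [0.001, -0.044, 0.999, -0.0]
contact_force: [3.5, -2.8, 4.4]
gripper_width: 0.004
grasp_force: 3.0
```

```bash
python3 st.py .039 .098 .174
```

```text
t 11.45 cab [0.0399 0.0941 0.1755] xang -174.96 ztool [ 0.001 -0.    -1.   ] Fcab [ 3.19 -3.09  4.39] 0.004400266912402631 [-0.01  0.24  1.48 -0.    1.42 -1.67]
tool shift [0.009 0.039 0.015]
```

>>> {"op": "apply_moves", "data": {
  "targets": [
    {"translation": [0, 0.03, 0], "twist": 0, "hand": 0},
    {"translation": [0, 0.02, 0], "twist": 0, "hand": 0}
  ]
}}

```text
time: 11.65
tool_pos: [0.6907, 0.0645, 0.1755]
tool_rot: [0.001, -0.043, 0.999, -0.005]
contact_force: [4.6, -17.8, 4.9]
gripper_width: -0.0
grasp_force: 12.1
```

>>> {"op": "apply_moves", "data": {
  "targets": [
    {"translation": [0, 0.02, 0], "twist": 0, "hand": 0},
    {"translation": [0, 0.02, 0], "twist": 0, "hand": 0}
  ]
}}

```text
time: 11.85
tool_pos: [0.6907, 0.0645, 0.1757]
tool_rot: [0.001, -0.042, 0.999, -0.008]
contact_force: [4.1, -29.2, 5.6]
gripper_width: -0.001
grasp_force: 17.0
```

Force rose to 29 N with no further motion, so the bolt is at its end (face 109 mm = TCP y 95 + 14 half-finger). I back off, rise and go above the handle gap.

>>> {"op": "apply_moves", "data": {
  "targets": [
    {"translation": [0, -0.2, 0], "twist": 0, "hand": 0},
    {"translation": [0, 0, -0.45], "twist": 0, "hand": 0},
    {"translation": [0, 0, -0.35], "twist": 0, "hand": 0},
    {"translation": [0.25, -0.43, 0], "twist": 0, "hand": 0},
    {"translation": [0.25, -0.43, 0], "twist": 0, "hand": 0},
    {"translation": [0.25, -0.43, 0], "twist": 0, "hand": 0},
    {"translation": [0, 0, 0], "twist": 0, "hand": 0},
    {"translation": [0, 0, 0], "twist": 0, "hand": 0}
  ]
}}

```text
time: 12.65
tool_pos: [0.6265, -0.0822, 0.2529]
tool_rot: [-0.002, -0.043, 0.999, 0.001]
contact_force: [-0.2, 0.7, -0.4]
gripper_width: -0.002
grasp_force: 0.0
```

```bash
python3 st.py -.036 -.06 .20; python3 - <<'E'
from h import *
im=grab_frame("scene")
for c in["scene"]:
    for q in["bolt_fin","tray_handle","dish","mug"]: print(q,[C(r["point"]).round(4).tolist() for r in recognise(c,q)[:1]])
r,g,b=[im[:,:,i].astype(int) for i in range(3)];m=((r>120)&(g<60)&(b<60));m[:150]=0;m[250:]=0;m[:,:240]=0;m[:,340:]=0
ys,xs=np.where(m);print("red",xs.min(),xs.max(),ys.min(),ys.max(), [ (y,xs[ys==y].min(),xs[ys==y].max()) for y in np.unique(ys)[:6]])
print(proj(W([[.027,.06,.225],[.027,.115,.225],[.044,.115,.225]]),"scene"))
E
```

```text
t 12.65 cab [-0.0372 -0.0456  0.2529] xang -175.04 ztool [-0.004  0.003 -1.   ] Fcab [-0.1   0.69 -0.41] -0.0018386046671362195 [-0.25  0.05  1.56  0.    1.54 -1.91]
tool shift [-0.014 -0.146  0.528]
bolt_fin [[[-0.0257, 0.0859, 0.1711]]]
tray_handle [[[-0.017, -0.0237, 0.0922]]]
dish []
mug [[[-0.0117, -0.2869, 0.0505]]]
red 279 307 188 217 [(np.int64(188), np.int64(304), np.int64(305)), (np.int64(189), np.int64(305), np.int64(307)), (np.int64(190), np.int64(306), np.int64(307)), (np.int64(196), np.int64(294), np.int64(294)), (np.int64(197), np.int64(292), np.int64(297)), (np.int64(198), np.int64(291), np.int64(300))]
[[309.33118867 176.29770955]
 [285.18740952 170.30402295]
 [287.8444539  164.7246253 ]]
```

>>> {"op": "apply_moves", "data": {
  "targets": [
    {"translation": [0, -0.15, 0.4], "twist": 0, "hand": 0},
    {"translation": [0, 0, 0.35], "twist": 0, "hand": 0},
    {"translation": [0, 0, 0], "twist": 0, "hand": 0},
    {"translation": [0, 0, 0], "twist": 0, "hand": 0}
  ]
}}

```text
time: 13.3
tool_pos: [0.6292, -0.0963, 0.1795]
tool_rot: [-0.001, -0.045, 0.999, 0.0]
contact_force: [0.3, -0.3, 0.5]
gripper_width: 0.0
grasp_force: 0.0
```

```bash
python3 st.py -.036 -.06 .0935; python3 - <<'E'
from h import *
a=[]
for c,(x0,y0,w,h) in(("scene",(250,140,180,110)),("wrist",(120,60,360,220)),):
    s=grab_frame(c)[y0:y0+h,x0:x0+w,::-1].copy();f=500/w;s=cv2.resize(s,None,fx=f,fy=f,interpolation=2)
    for b in([-75,0,130],[-75,-120,130],[-14,-153,125],[27,115,225]): cv2.circle(s,tuple(np.round((proj(W(np.array([b])*.001),c)[0]-[x0,y0]+.5)*f).astype(int).tolist()),4,(0,255,255),1)
    a.append(s[:300])
cv2.imwrite("pics/f.png",np.vstack(a))
E
```

```text
t 13.3 cab [-0.0357 -0.0598  0.1795] xang -174.88 ztool [-0.002  0.001 -1.   ] Fcab [ 0.22 -0.34  0.53] 0.00012156443253948145 [-0.27  0.11  1.62  0.    1.41 -1.93]
tool shift [ 0.001 -0.003  0.86 ]
```

View pics/f.png

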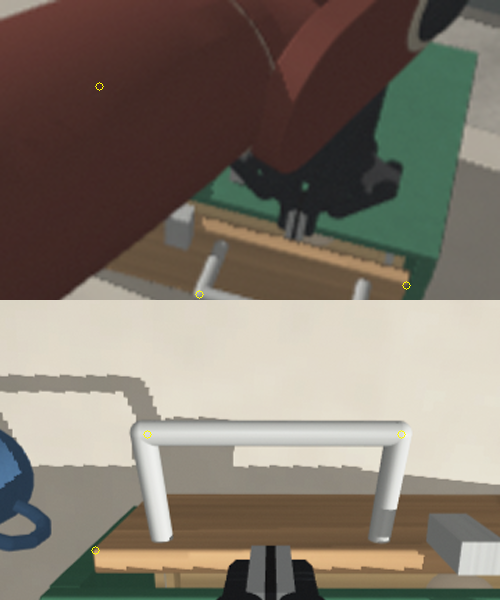

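```bash
python3 - <<'E'
from h import *
from scipy.optimize import least_squares
f=lambda X:np.r_[proj(X,"scene")[0]-[356.6,226.4],proj(X,"wrist")[0]-[314,236]]
r=least_squares(f,[.63,-.1,.2]);print("tip cab",C(r.x).round(4),r.fun.round(1),"rel",(C(r.x)-C(state()["tool_pos"])).round(4))
E
```

```text
tip cab [[-0.0422 -0.0619  0.1878]] [-1.3 -0.  -0.3  0.1] rel [[-0.008  -0.0013  0.0053]]
```

The tip triangulates to cabinet x ≈ −43 mm, y ≈ −61 mm, mid-gap between bar and panel. In the pictures it sits behind the bar and between the arms, so I descend into the gap.

>>> {"op": "apply_moves", "data": {
  "targets": [
    {"translation": [0, 0, 0.25], "twist": 0, "hand": 0},
    {"translation": [0, 0, 0.25], "twist": 0, "hand": 0},
    {"translation": [0, 0, 0.1], "twist": 0, "hand": 0},
    {"translation": [0, 0, 0], "twist": 0, "hand": 0}
  ]
}}

```text
time: 13.8
tool_pos: [0.6291, -0.0969, 0.1196]
tool_rot: [-0.0, -0.044, 0.999, 0.0]
contact_force: [-0.5, -0.7, -0.3]
gripper_width: 0.001
grasp_force: 0.0
```

>>> {"op": "apply_moves", "data": {
  "targets": [
    {"translation": [0, 0, 0.13], "twist": 0, "hand": 0},
    {"translation": [0, 0, 0.13], "twist": 0, "hand": 0},
    {"translation": [0, 0, 0], "twist": 0, "hand": 0}
  ]
}}

```text
time: 14.1
tool_pos: [0.6281, -0.0968, 0.0917]
tool_rot: [-0.002, -0.044, 0.999, 0.001]
contact_force: [-0.6, 0.3, -0.4]
gripper_width: 0.004
grasp_force: 0.0
```

>>> {"op": "apply_moves", "data": {
  "targets": [
    {"translation": [0.04, 0, 0], "twist": 0, "hand": 0},
    {"translation": [0.04, 0, 0], "twist": 0, "hand": 0},
    {"translation": [0.02, 0, 0], "twist": 0, "hand": 0},
    {"translation": [0.02, 0, 0], "twist": 0, "hand": 0},
    {"translation": [0.02, 0, 0], "twist": 0, "hand": 0}
  ]
}}

```text
time: 14.6
tool_pos: [0.6154, -0.0985, 0.0942]
tool_rot: [0.0, -0.044, 0.999, -0.0]
contact_force: [0.0, -0.4, -0.0]
gripper_width: 0.004
grasp_force: 0.0
```

>>> {"op": "apply_moves", "data": {
  "targets": [
    {"translation": [0.02, 0, 0], "twist": 0, "hand": 0},
    {"translation": [0.02, 0, 0], "twist": 0, "hand": 0},
    {"translation": [0.02, 0, 0], "twist": 0, "hand": 0},
    {"translation": [0.02, 0, 0], "twist": 0, "hand": 0}
  ]
}}

```text
time: 15.0
tool_pos: [0.6072, -0.0991, 0.0938]
tool_rot: [-0.0, -0.044, 0.999, 0.0]
contact_force: [0.0, -0.3, -1.5]
gripper_width: -0.002
grasp_force: 0.0
```

```bash
python3 st.py
```

```text
t 15.0 cab [-0.0579 -0.0607  0.0938] xang -174.95 ztool [-0.  0. -1.] Fcab [-0.01 -0.29 -1.55] -0.002112617516718363 [-0.28  0.14  1.74  0.    1.26 -1.94]
```

>>> {"op": "apply_moves", "data": {
  "targets": [
    {"translation": [0.02, 0, 0], "twist": 0, "hand": 0},
    {"translation": [0.02, 0, 0], "twist": 0, "hand": 0},
    {"translation": [0.02, 0, 0], "twist": 0, "hand": 0}
  ]
}}

```text
time: 15.3
tool_pos: [0.6028, -0.0995, 0.0939]
tool_rot: [0.002, -0.044, 0.999, -0.0]
contact_force: [7.2, 0.4, -4.3]
gripper_width: -0.001
grasp_force: 3.1
```

>>> {"op": "apply_moves", "data": {
  "targets": [
    {"translation": [0.02, 0, 0], "twist": 0, "hand": 0},
    {"translation": [0.02, 0, 0], "twist": 0, "hand": 0},
    {"translation": [0.02, 0, 0], "twist": 0, "hand": 0}
  ]
}}

```text
time: 15.6
tool_pos: [0.5969, -0.1, 0.0939]
tool_rot: [0.002, -0.044, 0.999, -0.0]
contact_force: [5.7, 0.7, -3.5]
gripper_width: 0.002
grasp_force: 3.1
```

The tray moves at about 6–7 N, hooked. I keep pulling gently.

>>> {"op": "apply_moves", "data": {
  "targets": [
    {"translation": [0.025, 0, 0], "twist": 0, "hand": 0},
    {"translation": [0.03, 0, 0], "twist": 0, "hand": 0},
    {"translation": [0.03, 0, 0], "twist": 0, "hand": 0},
    {"translation": [0.03, 0, 0], "twist": 0, "hand": 0},
    {"translation": [0.03, 0, 0], "twist": 0, "hand": 0},
    {"translation": [0.03, 0, 0], "twist": 0, "hand": 0},
    {"translation": [0.03, 0, 0], "twist": 0, "hand": 0},
    {"translation": [0.03, 0, 0], "twist": 0, "hand": 0}
  ]
}}

```text
time: 16.4
tool_pos: [0.5735, -0.1021, 0.094]
tool_rot: [0.002, -0.044, 0.999, -0.0]
contact_force: [7.0, 0.2, -4.2]
gripper_width: -0.003
grasp_force: 3.2
```

>>> {"op": "apply_moves", "data": {
  "targets": [
    {"translation": [0.03, 0, 0], "twist": 0, "hand": 0},
    {"translation": [0.03, 0, 0], "twist": 0, "hand": 0},
    {"translation": [0.03, 0, 0], "twist": 0, "hand": 0},
    {"translation": [0.03, 0, 0], "twist": 0, "hand": 0},
    {"translation": [0.03, 0, 0], "twist": 0, "hand": 0},
    {"translation": [0.03, 0, 0], "twist": 0, "hand": 0},
    {"translation": [0.03, 0, 0], "twist": 0, "hand": 0},
    {"translation": [0.03, 0, 0], "twist": 0, "hand": 0}
  ]
}}

```text
time: 17.2
tool_pos: [0.5495, -0.1041, 0.0939]
tool_rot: [0.002, -0.044, 0.999, 0.0]
contact_force: [6.1, 1.3, -4.2]
gripper_width: 0.002
grasp_force: 3.2
```

```bash
python3 st.py
```

```text
t 17.2 cab [-0.1158 -0.0606  0.0939] xang -174.95 ztool [ 0.004  0.    -1.   ] Fcab [ 6.18  0.77 -4.19] 0.0017172124536424394 [-0.32  0.01  1.88  0.    1.25 -1.98]
```

>>> {"op": "apply_moves", "data": {
  "targets": [
    {"translation": [0.03, 0, 0], "twist": 0, "hand": 0},
    {"translation": [0.03, 0, 0], "twist": 0, "hand": 0},
    {"translation": [0.03, 0, 0], "twist": 0, "hand": 0},
    {"translation": [0.03, 0, 0], "twist": 0, "hand": 0},
    {"translation": [0.03, 0, 0], "twist": 0, "hand": 0},
    {"translation": [0.025, 0, 0], "twist": 0, "hand": 0},
    {"translation": [0.02, 0, 0], "twist": 0, "hand": 0}
  ]
}}

```text
time: 17.9
tool_pos: [0.53, -0.1058, 0.0939]
tool_rot: [0.002, -0.044, 0.999, 0.0]
contact_force: [6.0, 0.4, -4.1]
gripper_width: 0.0
grasp_force: 3.1
```

>>> {"op": "apply_moves", "data": {
  "targets": [
    {"translation": [0.02, 0, 0], "twist": 0, "hand": 0},
    {"translation": [0.02, 0, 0], "twist": 0, "hand": 0}
  ]
}}

```text
time: 18.1
tool_pos: [0.5261, -0.1062, 0.0939]
tool_rot: [0.002, -0.044, 0.999, 0.0]
contact_force: [5.8, 0.2, -4.6]
gripper_width: -0.005
grasp_force: 3.1
```

>>> {"op": "apply_moves", "data": {
  "targets": [
    {"translation": [0.02, 0, 0], "twist": 0, "hand": 0},
    {"translation": [0.02, 0, 0], "twist": 0, "hand": 0}
  ]
}}

```text
time: 18.3
tool_pos: [0.5232, -0.1065, 0.094]
tool_rot: [0.004, -0.044, 0.999, 0.0]
contact_force: [13.7, 1.3, -7.3]
gripper_width: 0.004
grasp_force: 6.3
```

```bash
python3 st.py
```

```text
t 18.3 cab [-0.1422 -0.0606  0.094 ] xang -174.97 ztool [ 0.008  0.    -1.   ] Fcab [13.73  0.1  -7.34] 0.0036538269093562164 [-0.34 -0.06  1.94  0.    1.25 -2.  ]
```

The force is rising to 13.7 N at about 81 mm of travel. One small step more tells whether it is the buffer.

>>> {"op": "apply_moves", "data": {
  "targets": [
    {"translation": [0.015, 0, 0], "twist": 0, "hand": 0},
    {"translation": [0, 0, 0], "twist": 0, "hand": 0}
  ]
}}

```text
time: 18.5
tool_pos: [0.5223, -0.1065, 0.0941]
tool_rot: [0.005, -0.044, 0.999, 0.0]
contact_force: [13.6, 1.1, -9.0]
gripper_width: -0.002
grasp_force: 6.5
```

```bash
python3 st.py
```

```text
t 18.5 cab [-0.1431 -0.0606  0.0941] xang -174.97 ztool [ 0.009  0.    -1.   ] Fcab [13.68 -0.11 -9.01] -0.00197600346664716 [-0.34 -0.06  1.94  0.    1.25 -2.  ]
```

>>> {"op": "apply_moves", "data": {
  "targets": [
    {"translation": [0.02, 0, 0], "twist": 0, "hand": 0},
    {"translation": [0, 0, 0], "twist": 0, "hand": 0}
  ]
}}

```text
time: 18.7
tool_pos: [0.5212, -0.1066, 0.0941]
tool_rot: [0.006, -0.044, 0.999, 0.0]
contact_force: [16.3, 1.0, -9.7]
gripper_width: 0.0
grasp_force: 8.1
```

```bash
python3 st.py
```

```text
t 18.7 cab [-0.1443 -0.0605  0.0941] xang -174.97 ztool [ 0.011  0.001 -1.   ] Fcab [16.3  -0.5  -9.73] 0.0004749722933368225 [-0.34 -0.06  1.95  0.    1.25 -2.  ]
```

The slope is about 3 N/mm and the total 16 N (about 10 N on the stop), so it is the buffer. I ease off to mid-gap and lift out.

>>> {"op": "apply_moves", "data": {
  "targets": [
    {"translation": [-0.04, 0, 0], "twist": 0, "hand": 0},
    {"translation": [-0.06, 0, 0], "twist": 0, "hand": 0},
    {"translation": [-0.08, 0, 0], "twist": 0, "hand": 0},
    {"translation": [0, 0, 0], "twist": 0, "hand": 0}
  ]
}}

```text
time: 19.1
tool_pos: [0.536, -0.1056, 0.0941]
tool_rot: [0.0, -0.044, 0.999, -0.0]
contact_force: [-0.8, 0.8, -0.4]
gripper_width: -0.0
grasp_force: 0.0
```

```bash
python3 st.py
```

```text
t 19.1 cab [-0.1294 -0.0608  0.0941] xang -174.93 ztool [ 0. -0. -1.] Fcab [-0.71  0.82 -0.36] -9.89183012292746e-05 [-0.33 -0.02  1.91 -0.    1.26 -1.99]
```

>>> {"op": "apply_moves", "data": {
  "targets": [
    {"translation": [0, 0, -0.15], "twist": 0, "hand": 0},
    {"translation": [0, 0, -0.25], "twist": 0, "hand": 0},
    {"translation": [0, 0, -0.4], "twist": 0, "hand": 0},
    {"translation": [0, 0, -0.4], "twist": 0, "hand": 0},
    {"translation": [0, 0, -0.2], "twist": 0, "hand": 0},
    {"translation": [0.3, 0, 0], "twist": 0, "hand": 0},
    {"translation": [0.3, 0, 0], "twist": 0, "hand": 0},
    {"translation": [0.3, 0, 0], "twist": 0, "hand": 0}
  ]
}}

```text
time: 19.9
tool_pos: [0.4445, -0.1135, 0.2352]
tool_rot: [0.0, -0.044, 0.999, -0.0]
contact_force: [1.2, -0.7, -0.1]
gripper_width: -0.001
grasp_force: 0.0
```

>>> {"op": "apply_moves", "data": {
  "targets": [
    {"translation": [0.3, 0, 0], "twist": 0, "hand": 0},
    {"translation": [0.2, 0, 0], "twist": 0, "hand": 0},
    {"translation": [0, 0, 0], "twist": 0, "hand": 0},
    {"translation": [0, 0, 0], "twist": 0, "hand": 0}
  ]
}}

```text
time: 20.3
tool_pos: [0.3961, -0.118, 0.2349]
tool_rot: [0.001, -0.044, 0.999, -0.0]
contact_force: [-0.5, -0.5, 0.1]
gripper_width: -0.004
grasp_force: 0.0
```

```bash
python3 st.py; python3 - <<'E'
from h import *
for c in["top","scene"]:
    im=grab_frame(c);cv2.imwrite(f"pics/fin_{c}.png",im[:,:,::-1])
    for q in["vase0","bolt_fin","tray_handle","dish","mug"]: print(c,q,[(C(r["point"]).round(3).tolist()[0],round(r["score"],2)) for r in recognise(c,q)[:12] if -.3<C(r["point"])[0][0]<.3])
a=[cv2.resize(cv2.imread(f"pics/fin_{c}.png")[120:270,200:470],None,fx=2,fy=2,interpolation=2) for c in("top","scene")]
cv2.imwrite("pics/last.png",np.vstack(a))
E
```

```text
t 20.3 cab [-0.2699 -0.0607  0.2349] xang -174.98 ztool [ 0.002 -0.001 -1.   ] Fcab [-0.54 -0.44  0.09] -0.00413769674785079 [-0.47 -0.5   2.06  0.    1.58 -2.13]
top vase0 [([-0.014, -0.065, 0.082], 0.71), ([-0.034, 0.07, 0.073], 0.49)]
top bolt_fin [([0.009, 0.1, 0.162], 0.88)]
top tray_handle [([-0.066, -0.01, 0.029], 0.84)]
top dish [([-0.04, 0.296, 0.044], 0.69), ([-0.065, -0.01, 0.032], 0.41)]
top mug [([-0.024, -0.296, 0.04], 0.6)]
scene vase0 []
scene bolt_fin [([0.03, 0.115, 0.233], 0.4)]
scene tray_handle [([-0.098, 0.077, 0.066], 0.78)]
scene dish [([-0.04, 0.309, 0.045], 0.88), ([0.132, -0.036, 0.145], 0.24)]
scene mug [([-0.009, -0.285, 0.052], 0.79)]
```

View pics/last.png

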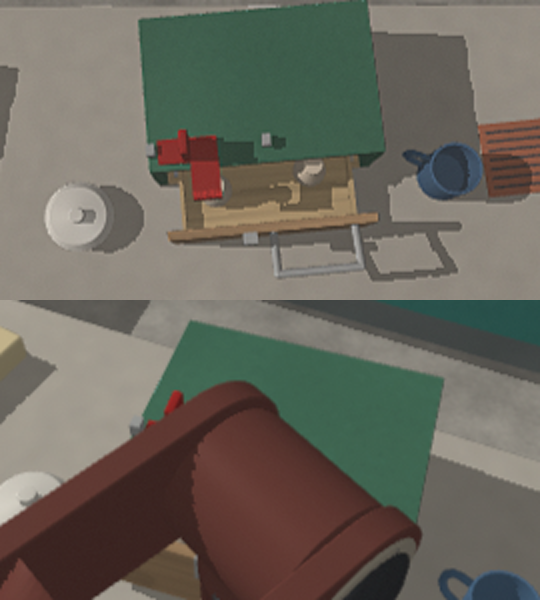

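The view shows the bolt plate against the left post and the tray out with the bar at about (278,272)–(358,266). A vase stands at (310,172) and another shows beside the tongue. The dish and mug have not moved. I check the travel, then hand in.

```bash
python3 - <<'E'
from h import *
print(C(unproj([[339,256],[379,253]],.13,"top")).round(4)[:,0]+.075)
print(job_done())
E
```

```text
[-0.0814 -0.0837]
the job is handed in; nothing more can be done
None
```

The job is handed in: I slid the red bolt fully aside and pulled the tray about 82 mm out, onto its stop with about 10 N. I let go with the arm clear; the two vases that show in the last picture are standing (the third is out of view), and the dish and mug were not moved.

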